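# Make up a pick-up order at the fittings counter

## Task

Make up the customer's order: lift every grey pipe tee off the display stand and stand it, branch down and lengthways, in a compartment of the blue tray, one to a compartment, and stand the fallen bottles of pipe lubricant upright on the rubber mat. When the whole order is ready, press the desk bell's plunger fully down to call the customer, and leave everything else on the counter where it is.

Things in the scene. Friction and masses are not known exactly. Their poses are not given: they have to be found in the camera images.
- stand: Fixed dark steel display stand; four level steel prongs point along its -x (to the robot). Origin on the counter under the middle of the prongs, z up. Prongs: 8 mm rods at y = -150, -50, 50, 150 mm, axis 170 mm up, from a crossbar at x = 67 to x = -56 mm, where each turns up to a tip at x = -68 mm, top 185 mm up. Uprights at x = 75, y = +-190 mm, 212 mm tall.
- tee1: Grey plastic pipe tee hanging on a prong that passes through its run. Only 2 or 3 of the four tees are there; an absent one reads None. Origin at the centre of the branch's flat mouth (the lowest point); x along the run, z up the branch; run axis at z = 58 mm. Run 96 mm long, 50 mm outside diameter (52 at the end collars), bore 40 mm right through. Branch 50 mm diameter. About 140 g.
- tee2: Pipe tee like tee1. Hanging, the bore's top rests on the prong: run axis about 154 mm above the counter, run along the prong. Raised by 14 to 28 mm it clears the upturned tip and is drawn off along the stand's -x (125 mm to be free).
- tee3: Pipe tee like tee1. Standing on its branch, its run axis is 58 mm above what it stands on.
- tee4: Pipe tee like tee1.
- tray: Blue plastic picking tray, fixed, 132 x 256 x 40 mm (x, y, z), walls and floor 4 mm. Origin under its centre. Two dividers, 31 mm above the floor, part it into three compartments side by side along y, centred at y = -84, 0, 84 mm, each 124 mm long (x) and 80 mm wide (y). A tee standing in one has its run axis 62 mm above the tray's origin.
- bottle1: White bottle of pipe lubricant, blue cap, lying on its broad side on the cardboard sheet, cap roughly to the robot, axis 22 mm above the sheet. One or two are there; an absent one reads None. Origin at the centre of its base, z from base to cap, y across its width. Rounded-box body 44 x 56 x 90 mm (x, y, z), cap 32 mm in diameter, z = 94 to 124 mm. About 220 g, centre of mass near z = 55 mm.
- bottle2: Another bottle of pipe lubricant, the same as bottle1 (may be absent).
- pad: Brown cardboard sheet, fixed flat on the counter, 240 x 360 x 4 mm (x, y, z); the fallen bottles lie on it. Origin under its centre.
- mat: Black ribbed rubber counter mat, fixed, 130 x 170 x 3 mm (x, y, z), empty at the start. Origin under its centre; its top is 3 mm above its origin.
- bell_base: Desk bell, fixed to the counter: black base 86 mm in diameter, steel dome 80 mm in diameter and 46 mm high. Origin under its centre.
- bell_top (a point): Top of the bell's plunger head, a steel button 18 mm in diameter standing on top of the dome, 64 mm above the counter when up.
- bell (a joint): Plunger of the desk bell: 0 when up, grows to 0.006 m at its stop when pressed down; sprung, needs about 5 N at the stop and comes up by itself.
- coupling: Bystander: blue and black compression coupling, 66 mm in diameter, 110 mm tall, standing. Origin under its centre.
- aerosol: Bystander: white aerosol can, 66 mm in diameter, 170 mm tall, standing. Origin under its centre.
- tin: Bystander: round metal tin, 76 mm in diameter, 75 mm tall. Origin under its centre.
- ptfe: Bystander: white roll of thread tape lying flat, 48 mm in diameter, 20 mm tall. Origin under its centre.
- tape_measure: Bystander: black tape measure, 70 x 38 x 62 mm (x, y, z). Origin under its centre.
- ball_valve: Bystander: brass ball valve with a red lever, lying; 70 x 43 x 57 mm, the lever sticking out to x = +90 mm. Origin under its centre.
There are look-alikes about, which are no part of the job. Leave any pink look-alike of the tee3 alone. What is shaped like the bottle1 but green is not meant.

How it is judged:
By the outcome, as a careful person would: the job done as asked, in the order asked, and still so for the second after the job is handed in, with the robot touching nothing.
Of tee1, tee2, tee3, tee4 only 2 to 3 are there at a start; the rules pass over those that are not, and their reading is None.
Of bottle1, bottle2 only 1 to 2 are there at a start; the rules pass over those that are not, and their reading is None.
At some moment in a run one of bottle1, bottle2 may be knocked a few centimetres aside while the robot is not near it.
It also fails if it takes over 210 s, if anything falls off the work surface, if the arm or the gripper's body presses on something with over 40 N, if the wrist force passes 120 N, or if a joint passes its speed limit or range.

## Robot

A 6-joint arm with a two-finger parallel gripper is mounted at the origin on the work surface. World frame = base frame: x ahead of the robot, y to its left, z up, the work surface at z = 0. Lengths are in m, angles in rad, forces in N, time in s.
With the tool pointing down it reaches from about 0.375 to 0.975 m from the base axis. Payload 3.8 kg.
Tool frame: the origin (TCP) lies between the finger pads; the fingertips stand 8 mm ahead of it and the grasp point (between the pads) lies 11 mm behind it (tcp_to_tips is the distance from the TCP to the fingertips, in m); z points along the fingers, y is the line along which they close (so a half turn about z gives the same grasp; the last joint's range is limited). The gripper opens to 85 mm and grips with 20 to 120 N. Pads are 22 mm wide; open, the fingers measure 114 mm over their backs; the gripper's body (76 mm by 85 mm) begins 54 mm behind the grasp point. The pads swing forward as they close: fully open they stand 13 mm farther back than shut.
Start: joints at [1.311, 0.264, 1.604, -0, 1.274, -0.037], TCP at [0.149, 0.658, 0.239] pointing down, gripper open.
Joint ranges: [-2.63, 2.63], [-0.94, 2.18], [0.31, 2.57], [-1.31, 4.45], [0, 2.66], [-2.55, 2.55]. Speed limits (rad/s): [2.57, 2.57, 3.14, 3.14, 3.14, 3.14].

## Interface

Orientations are given as a rotation vector (axis times angle).
In Python, from workcell import * gives the robot as it stands.
- The arm moves only by the tool move_arm, never from a script. Its argument "series" is one flat list of numbers, 7 for each row, row after row: the finger opening in cm, from 0 to 8.54, then the shift along the tool's x, y, z in cm, then the turn, a rotation vector about the tool's x, y, z in degrees. A call has 1 to 5 rows; each row shifts and turns the commanded pose from where the row before left it, along the tool's axes as they then stand; what a row does not reach is not made up. A row lasts 1/8 s, in which the tool goes at most 62.5 mm and 10.7 degrees, less where a joint would pass 70% of its speed; a pose out of reach is approached as far as the arm can. A call is refused whole if a number of a shift passes 6.25 or a number of a turn 10.7, either way. A call with a gripper value outside its range is refused whole. The fingers move at their own pace and stop on an object; "grip_force" is the grip in N (left out, the last holds). Time passes only in rows, so rows that do not move let the fingers close. It gives the time, the measured TCP pose, the force, the opening and the grip force at its end, in the units of the state.
- read_state(): the state, without advancing time (a new reading comes with each control period).
- read_camera(name): name is "scene" or "top" or "wrist"; returns the picture (480x640x3 uint8, red, green, blue); there is no depth.
- calibration(name): a dict with "camera_matrix" (3x3 intrinsics, pixels), "rvec" (rotation vector, rad) and "tvec" (3), from world to camera coordinates, as OpenCV has them. Camera axes: x right, y down, z forward; pixel columns grow to the right and rows downward; lengths in m; the calibration is good to about 2 mm. A picture is of the moment at which its call begins: read the wrist's pose just before it. calibration takes no time and is no camera call; for the wrist camera it gives the pose at the moment of the call.
- finish_job(): hands the job in; it is judged then, once.
The state is a dict: "time": time; "q": joint angles; "joint_vel": joint speeds; "joint_torque": joint torques, N m; "tool_pos": TCP position; "tcp_rot": TCP orientation; "wrist_force": force on the tool from outside, world axes, zero at the start; "torque": the same for the moment, N m; "width": opening from 0.0 (shut) to 1.0 (fully open); "grip_force": force on a finger pad.
Only numpy, scipy, OpenCV 4.12 (cv2) and the standard library are available. Lean on these libraries where they do the work, as an engineer would, in place of code of your own. Each camera call takes 0.05 s, during which the arm holds its last target. There are 200 camera calls.

## Working session

There is one attempt and no reset: what is moved stays moved. The work goes in short steps, Python scripts to look and compute and a tool call to move; the robot and the scene stay as the last step left them, time stands still between calls to the robot, and variables do not carry over. Pictures are saved under pics/ and viewed, at most 14 in all, crops included, and the job is handed in when it is done.

Besides the shell and the picture viewer there is one more tool, called after "Request:" by a JSON object that holds its "op" and its "data". move_arm: Moves the arm, as the interface text tells. Its arguments: {"type":"object","properties":{"series":{"type":"array"},"grip_force":{"type":"number"}},"required":["series"]}

```bash
mkdir -p pics; ls; python3 - <<'E'
from workcell import *
import cv2
for n in ("scene","top"):
    im=read_camera(n); cv2.imwrite(f"pics/{n}0.png",im[:,:,::-1])
    c=calibration(n); print(n,c)
print(read_state())
E
```

```text
pics
scene {'camera_matrix': array([[603.11060147,   0.        , 319.24464178],
       [  0.        , 603.11060147, 239.85352822],
       [  0.        ,   0.        ,   1.        ]]), 'rvec': array([ 2.2743859 ,  1.16954441, -0.38904159]), 'tvec': array([-0.38098037, -0.31676693,  1.69913317])}
top {'camera_matrix': array([[573.52311822,   0.        , 323.57252092],
       [  0.        , 573.52311822, 242.81389592],
       [  0.        ,   0.        ,   1.        ]]), 'rvec': array([ 2.1584808 , -2.1785834 ,  0.16442258]), 'tvec': array([0.01264418, 0.60632991, 1.25867858])}
{'time': 0.1, 'q': array([ 1.31110672e+00,  2.64664436e-01,  1.60525563e+00,  7.11433358e-06,
        1.27369406e+00, -3.68866576e-02]), 'joint_vel': array([ 0.00089949, -0.00126935, -0.00235345,  0.0008394 ,  0.00139185,
       -0.00016794]), 'joint_torque': array([ 1.22108493e-03, -5.16708970e+01, -3.68591166e+01,  2.01728972e-05,
        6.26059715e-03, -4.31632850e-05]), 'tool_pos': array([0.14897464, 0.65768911, 0.23808569]), 'tcp_rot': array([-0.34922375, -3.12181335,  0.00313859]), 'wrist_force': array([-0.14478014, -0.94958149,  0.25524419]), 'torque': array([-0.04858733,  0.03371769,  0.014739  ]), 'grip_force': 0.0, 'width': 0.9973475891160481}
```

View pics/scene0.png

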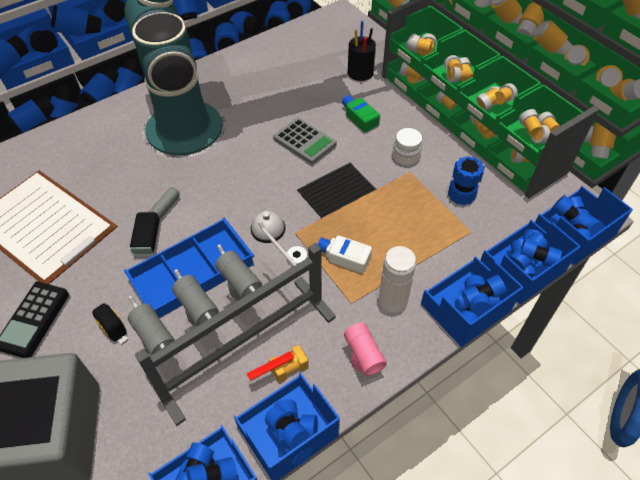

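View pics/top0.png

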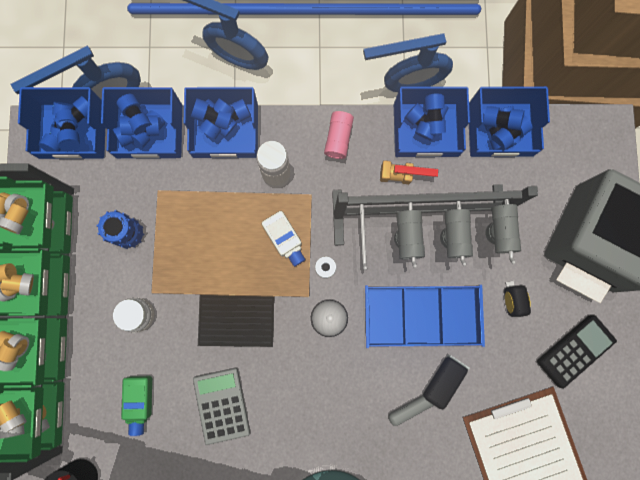

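Candidates (top picture): grey tees on the prongs at (411,235), (458,233), (507,228), with the pink look-alike at (339,135). The white fallen bottle is at (284,240), the green look-alike at (136,400). I choose the three grey tees and the white bottle. I'll check them in a close crop.

```bash
cat > h.py <<'E'
from workcell import *
import cv2, numpy as np
from scipy.spatial.transform import Rotation as R
def px2w(cam,uv,z,c=None):
    c=c or calibration(cam); Rm=cv2.Rodrigues(np.array(c["rvec"]))[0]; t=np.array(c["tvec"])
    p=cv2.undistortPoints(np.array(uv,float).reshape(-1,1,2),c["camera_matrix"],None).reshape(-1,2)
    d=np.c_[p,np.ones(len(p))]@Rm; o=-Rm.T@t
    return o+d*((z-o[2])/d[:,2])[:,None]
def w2px(cam,P,c=None):
    c=c or calibration(cam)
    return cv2.projectPoints(np.array(P,float).reshape(-1,1,3),np.array(c["rvec"]),np.array(c["tvec"]),c["camera_matrix"],None)[0].reshape(-1,2)
def crop(im,u,v,w,h,s,name):
    cv2.imwrite(name,cv2.resize(im[v:v+h,u:u+w],None,fx=s,fy=s,interpolation=cv2.INTER_CUBIC)[:,:,::-1])
E
python3 - <<'E'
from h import *
im=cv2.imread("pics/top0.png")[:,:,::-1]
crop(im,325,175,220,180,3.3333,"pics/c1.png")
crop(im,190,180,170,175,3.3333,"pics/c2.png")
s=cv2.imread("pics/scene0.png")[:,:,::-1]
crop(s,110,190,270,220,2.9,"pics/c3.png")
E
```

```text
(no output)
```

View pics/c1.png

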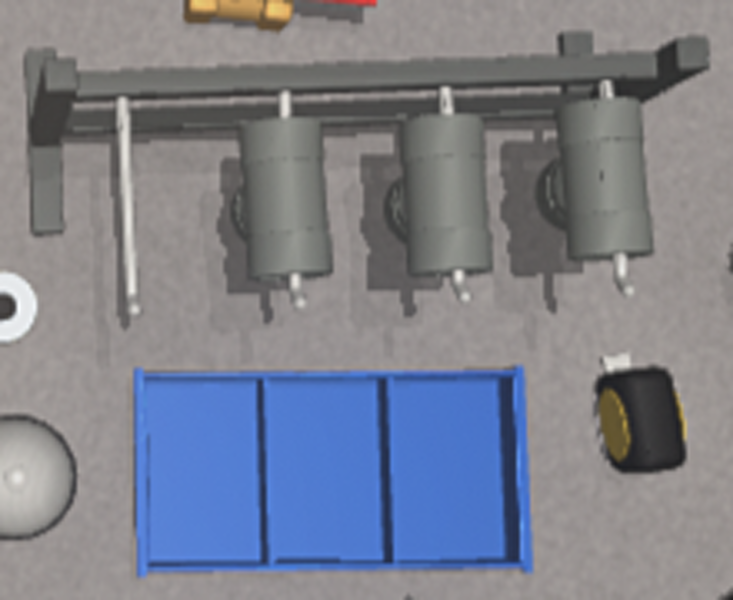

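View pics/c2.png

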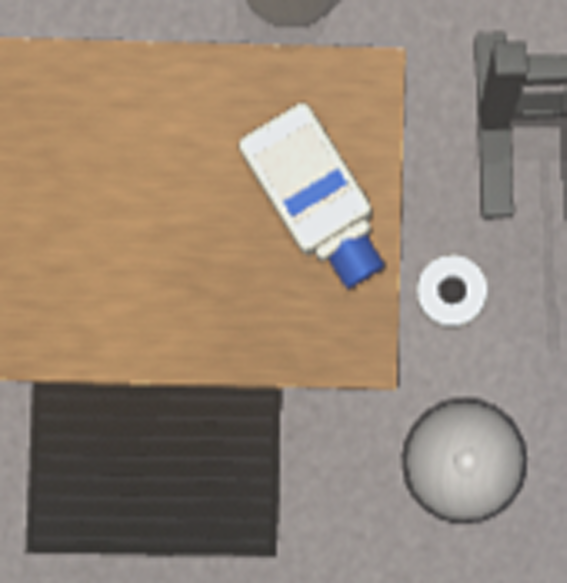

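View pics/c3.png

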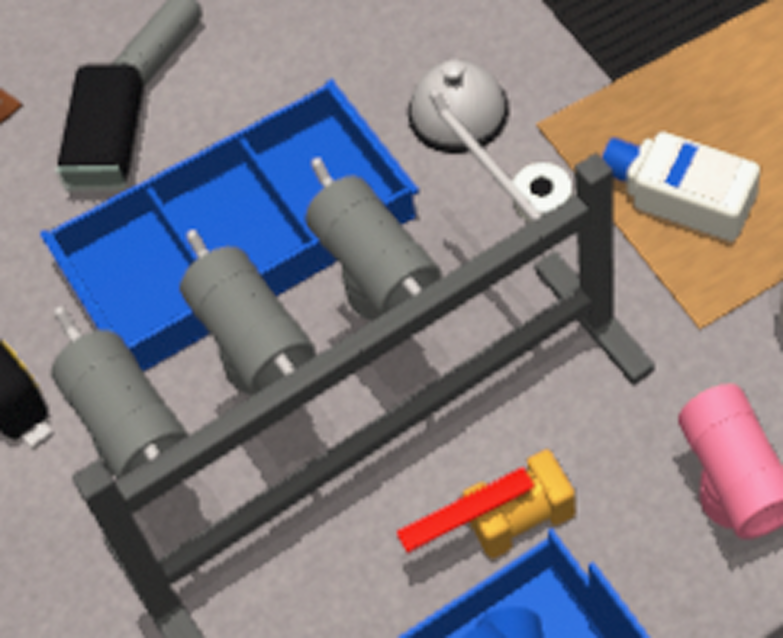

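The crops confirm three grey tees on the prongs at y = 50, -50 and -150 (the y = 150 prong is empty). They also show one white bottle lying on the cardboard with its cap at crop (360,262), the empty black mat, and the bell plunger at c2 (466,460).

```bash
python3 - <<'E'
from h import *
np.set_printoptions(precision=4,suppress=True)
def C(p,u0,v0,s=3.3333): return (np.array(p,float)+.5)/s-.5+[u0,v0]
c1=lambda p,z:px2w("top",C(p,325,175),z)[:,:2]; c2=lambda p,z:px2w("top",C(p,190,180),z)[:,:2]
tips=c1([(134,311),(300,301),(463,297),(628,291)],.183);print("tips",tips)
# stand pose: line through tips at stand x=-.066, y=150..-150
Y=np.array([.15,.05,-.05,-.15]);ang=np.arctan2(*( -(np.polyfit(Y,tips[:,0],1)[0]),np.polyfit(Y,tips[:,1],1)[0]))
print("stand yaw",np.degrees(ang),"org",tips.mean(0)+.066*np.array([np.cos(ang),np.sin(ang)]))
near=c1([(291,274),(449,272),(611,256)],.154+.02);far=c1([(281,119),(442,115),(598,99)],.154+.02)
print("tee c",(near+far)/2, np.degrees(np.arctan2(*(far-near).T[::-1])),np.linalg.norm(far-near,axis=1))
tr=c1([(136,368),(522,367),(533,572),(140,576)],.04);print("tray",tr,tr.mean(0))
b=c2([(302,102),(240,146),(310,250),(370,210)],.034);print("bot",b,np.linalg.norm(np.diff(b,axis=0),axis=1))
cap=c2([(333,262),(361,237),(385,267),(351,287)],.026);print("cap",cap,cap.mean(0))
m=c2([(33,382),(281,388),(275,555),(27,551)],.003);print("mat",m,m.mean(0))
print("bell",c2([(466,460)],.064)); print("ptfe",c2([(452,290)],.02))
# stand check with scene cam: bell plunger, tips
S=lambda p:C(p,110,190,2.9)
print("scene bell",px2w("scene",S([(453,66)]),.064), "tips",px2w("scene",S([(61,311),(193,233),(318,160),(437,98)]),.183))
print("scene traycorners",px2w("scene",S([(333,82),(417,190),(145,362),(44,235)]),.04))
print(R.from_rotvec(read_state()["tcp_rot"]).as_matrix())
E
```

```text
tips [[ 0.5369 -0.0711]
 [ 0.542  -0.1712]
 [ 0.5436 -0.27  ]
 [ 0.5464 -0.3705]]
stand yaw 1.7246528079458845 org [ 0.6082 -0.2187]
tee c [[ 0.607  -0.1663]
 [ 0.6082 -0.2643]
 [ 0.6174 -0.3629]] [1.9594 0.225  1.8045] [0.0956 0.097  0.0975]
tray [[ 0.5101 -0.0857]
 [ 0.5082 -0.3471]
 [ 0.3717 -0.3483]
 [ 0.3723 -0.0856]] [ 0.4406 -0.2167]
bot [[0.6825 0.1049]
 [0.6523 0.1471]
 [0.5807 0.0996]
 [0.6077 0.0589]] [0.0519 0.0859 0.0489]
cap [[0.5732 0.0844]
 [0.5902 0.0652]
 [0.5695 0.049 ]
 [0.556  0.0722]] [0.5722 0.0677]
mat [[0.4946 0.2907]
 [0.4888 0.1211]
 [0.3758 0.1252]
 [0.3805 0.2929]] [0.4349 0.2075]
bell [[ 0.4386 -0.0033]]
ptfe [[0.5539 0.0033]]
scene bell [[ 0.4401 -0.001   0.064 ]] tips [[ 0.5497 -0.3681  0.183 ]
 [ 0.5456 -0.2679  0.183 ]
 [ 0.542  -0.1676  0.183 ]
 [ 0.5443 -0.07    0.183 ]]
scene traycorners [[ 0.3787 -0.0825  0.04  ]
 [ 0.5127 -0.0833  0.04  ]
 [ 0.5269 -0.3298  0.04  ]
 [ 0.3786 -0.343   0.04  ]]
[[-0.9753  0.221  -0.0005]
 [ 0.221   0.9753 -0.002 ]
 [ 0.0001 -0.002  -1.    ]]
```

Request:
{"op": "move_arm", "data": {"series": [8.5,0,0,0,0,0,-7.2,8.5,0,0,0,0,0,-7.2,7.2,-2.7,-5.2,0,0,0,0,7.2,-2.7,-5.2,0,0,0,0,7.2,-2.7,-5.2,0,0,0,0]}}

```text
time: 0.72
tool_pos: [0.235, 0.5029, 0.2386]
tcp_rot: [0.046, -3.141, 0.002]
wrist_force: [0.4, -1.1, 0.1]
width: 0.843
grip_force: 0.0
```

Request:
{"op": "move_arm", "data": {"series": [7.2,-2.7,-5.2,0,0,0,0,7.2,-2.7,-5.2,0,0,0,0,7.2,-2.7,-5.2,0,0,0,0,7.2,-2.7,-5.2,0,0,0,0,7.2,-2.7,-5.2,0,0,0,0]}}

```text
time: 1.35
tool_pos: [0.3773, 0.2468, 0.239]
tcp_rot: [-0.045, 3.141, -0.0]
wrist_force: [0.5, 0.4, 0.9]
width: 0.842
grip_force: 0.0
```

Request:
{"op": "move_arm", "data": {"series": [7.2,-2.7,-5.2,0,0,0,0,7.2,-2.7,-5.2,0,0,0,0,7.2,-2.7,-5.2,0,0,0,0,7.2,-2.7,-5.2,0,0,0,0,7.2,-2.7,-5.2,0,0,0,0]}}

```text
time: 1.98
tool_pos: [0.5197, -0.0093, 0.239]
tcp_rot: [0.044, -3.141, -0.0]
wrist_force: [0.6, 0.8, 0.3]
width: 0.84
grip_force: 0.0
```

Request:
{"op": "move_arm", "data": {"series": [7.2,-2.75,-5.35,0,0,0,0,7.2,-2.75,-5.35,0,0,0,0,7.2,-2.75,-5.4,0,0,0,0,7.2,0,0,0,0,0,0]}}

```text
time: 2.48
tool_pos: [0.6072, -0.1697, 0.2379]
tcp_rot: [0.038, -3.14, 0.001]
wrist_force: [-0.2, 0.4, -0.1]
width: 0.842
grip_force: 0.0
```

```bash
python3 - <<'E'
from h import *
im=read_camera("wrist"); cv2.imwrite("pics/w1.png",im[:,:,::-1])
print(read_state()["tool_pos"], w2px("wrist",[(.607,-.168,.179),(.607,-.168,.1),(.541,-.170,.183)]))
E
```

```text
[ 0.60624164 -0.16755091  0.23796757] [[324.15658389 273.2050537 ]
 [324.24755507 234.77065721]
 [323.37409767 149.9704582 ]]
```

View pics/w1.png

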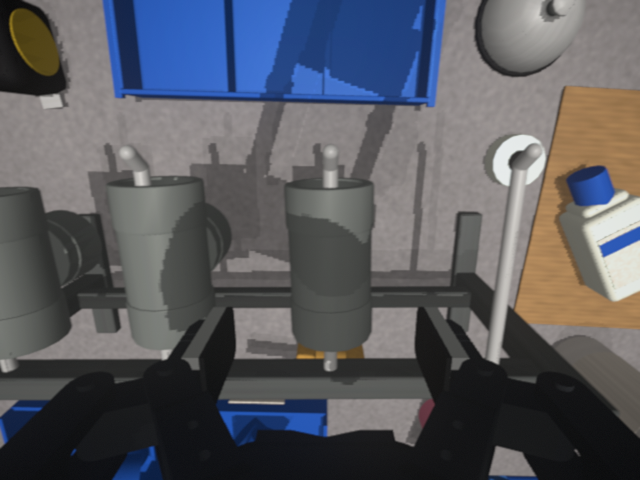

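The wrist view shows tee A centred at about (331,263) between the open fingers, with its prong tip at (331,152). That is about 3 mm off, so I'm descending with a small correction.

Request:
{"op": "move_arm", "data": {"series": [7.2,0.3,0.2,4.6,0,0,0,7.2,0,0,4.6,0,0,0,7.2,0,0,0,0,0,0,4.4,0,0,0,0,0,0,4.4,0,0,0,0,0,0], "grip_force": 40}}

```text
time: 3.15
tool_pos: [0.605, -0.1641, 0.1503]
tcp_rot: [-0.046, 3.137, -0.002]
wrist_force: [-0.7, -0.3, -1.3]
width: 0.579
grip_force: 41.5
```

Request:
{"op": "move_arm", "data": {"series": [4.4,0,0,0,0,0,0,4.4,0,0,0,0,0,0,4.4,0,0,0,0,0,0]}}

```text
time: 3.52
tool_pos: [0.6049, -0.1642, 0.1499]
tcp_rot: [-0.045, 3.137, -0.001]
wrist_force: [-0.6, 1.5, 7.1]
width: 0.577
grip_force: 42.2
```

Request:
{"op": "move_arm", "data": {"series": [4.4,0,0,-1.0,0,0,0,4.4,0,0,-0.8,0,0,0,4.4,0,0,0,0,0,0]}}

```text
time: 3.9
tool_pos: [0.6039, -0.1644, 0.1663]
tcp_rot: [-0.045, 3.14, -0.001]
wrist_force: [-0.8, -0.3, -1.5]
width: 0.579
grip_force: 41.9
```

Request:
{"op": "move_arm", "data": {"series": [4.4,0,0,-0.5,0,0,0,4.4,4.4,0,0,0,0,0,4.4,4.4,0,0,0,0,0,4.4,4.4,0,0,0,0,0,4.4,0,0,0,0,0,0]}}

```text
time: 4.53
tool_pos: [0.4679, -0.1673, 0.1693]
tcp_rot: [0.043, -3.138, -0.002]
wrist_force: [0.8, 0.2, -0.3]
width: 0.58
grip_force: 41.9
```

Request:
{"op": "move_arm", "data": {"series": [4.4,2.6,3.6,0,0,0,0,4.4,0,0,5.0,0,0,0,4.4,0,0,4.0,0,0,0,4.4,0,0,1.0,0,0,0,4.4,0,0,0,0,0,0]}}

```text
time: 5.15
tool_pos: [0.4448, -0.1326, 0.0703]
tcp_rot: [0.045, -3.141, -0.0]
wrist_force: [0.3, -0.5, -0.0]
width: 0.578
grip_force: 42.2
```

```bash
python3 - <<'E'
from h import *
im=read_camera("scene"); crop(im,100,180,280,210,2.85,"pics/s2.png")
s=read_state();print(s["tool_pos"],s["wrist_force"],s["tcp_rot"])
E
```

```text
[ 0.4456633  -0.13300228  0.07130312] [ 0.59513026 -0.5226616  -0.89931564] [-4.47225536e-02  3.13986764e+00 -6.89439023e-04]
```

View pics/s2.png

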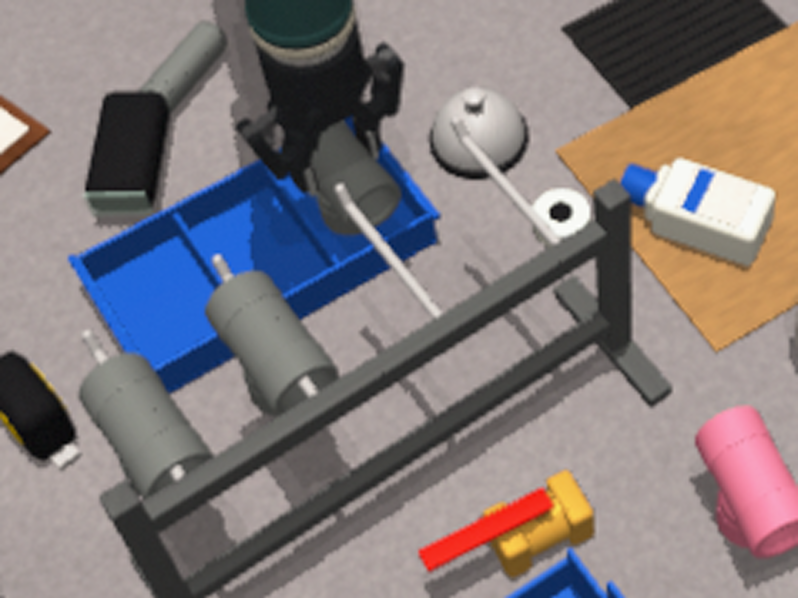

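Tee A is held level over the +y compartment at (355,185), with the bystanders unmoved. I'm lowering it to contact.

Request:
{"op": "move_arm", "data": {"series": [4.4,0.2,0,0.7,0,0,0,4.4,0,0,0.3,0,0,0,4.4,0,0,0,0,0,0]}}

```text
time: 5.58
tool_pos: [0.4423, -0.1327, 0.0604]
tcp_rot: [-0.045, 3.141, -0.0]
wrist_force: [0.6, 0.4, -1.8]
width: 0.577
grip_force: 42.2
```

Request:
{"op": "move_arm", "data": {"series": [4.4,0,0,0.25,0,0,0,4.4,0,0,0,0,0,0]}}

```text
time: 5.82
tool_pos: [0.4428, -0.1328, 0.0583]
tcp_rot: [-0.045, 3.14, -0.001]
wrist_force: [-1.1, 0.5, 1.9]
width: 0.577
grip_force: 42.4
```

Request:
{"op": "move_arm", "data": {"series": [6.6,0,0,0,0,0,0,6.6,0,0,0,0,0,0,6.6,0,0,-3,0,0,0,6.6,0,0,-6,0,0,0,6.6,0,0,-6,0,0,0]}}

```text
time: 6.45
tool_pos: [0.4417, -0.1324, 0.2088]
tcp_rot: [0.045, -3.14, -0.001]
wrist_force: [0.8, 0.1, -0.4]
width: 0.773
grip_force: 0.0
```

Request:
{"op": "move_arm", "data": {"series": [7.2,0,0,-3,0,0,0,7.2,-4,-3.4,0,0,0,0,7.2,-4,-3.4,0,0,0,0,7.2,-4,-3.4,0,0,0,0,7.2,-3.7,-3.4,0,0,0,0]}}

```text
time: 7.08
tool_pos: [0.6045, -0.2652, 0.2375]
tcp_rot: [-0.045, 3.141, 0.0]
wrist_force: [1.3, 0.1, 0.0]
width: 0.84
grip_force: 0.0
```

```bash
python3 - <<'E'
from h import *
im=read_camera("wrist"); cv2.imwrite("pics/w2.png",im[:,:,::-1])
s=read_state();print(s["tool_pos"],s["wrist_force"],s["tcp_rot"])
E
```

```text
[ 0.60841474 -0.26933037  0.23625023] [ 6.34515452 -2.53227323 -0.07434264] [-0.0431003   3.13797512 -0.00511237]
```

View pics/w2.png

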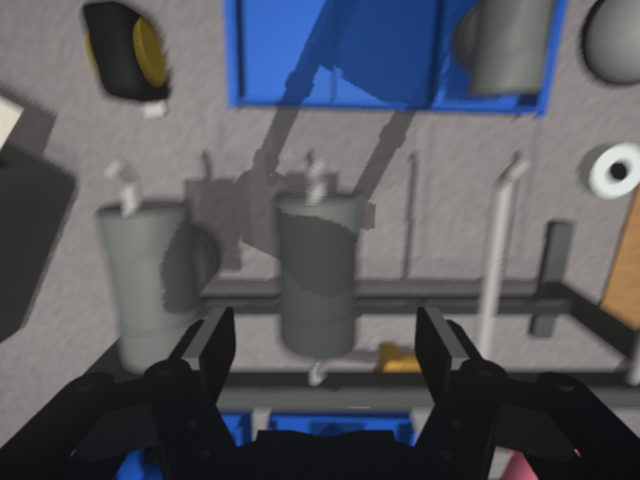

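Tee A stands in its compartment at (515,50). Tee B is between the fingers at column 318, inside the 11 mm margin. I'm settling and descending.

Request:
{"op": "move_arm", "data": {"series": [7.2,0,0,0,0,0,0,7.2,0,0,0,0,0,0]}}

```text
time: 7.38
tool_pos: [0.6023, -0.2634, 0.2374]
tcp_rot: [0.045, -3.14, -0.001]
wrist_force: [-0.2, 1.1, -0.2]
width: 0.844
grip_force: 0.0
```

Request:
{"op": "move_arm", "data": {"series": [7.2,-0.4,-0.4,4.5,0,0,0,7.2,0,0,4.3,0,0,0,7.2,0,0,0,0,0,0,4.4,0,0,0,0,0,0,4.4,0,0,0,0,0,0]}}

```text
time: 8.0
tool_pos: [0.6087, -0.2685, 0.1531]
tcp_rot: [-0.045, 3.137, -0.003]
wrist_force: [0.6, -0.4, -1.7]
width: 0.572
grip_force: 41.5
```

Request:
{"op": "move_arm", "data": {"series": [4.4,0,0,0,0,0,0,4.4,0,0,0,0,0,0,4.4,0,0,0,0,0,0]}}

```text
time: 8.38
tool_pos: [0.6087, -0.2686, 0.1528]
tcp_rot: [-0.045, 3.138, -0.003]
wrist_force: [-1.5, 0.9, 6.5]
width: 0.577
grip_force: 42.2
```

Request:
{"op": "move_arm", "data": {"series": [4.4,0,0,-1.0,0,0,0,4.4,0,0,-1.2,0,0,0,4.4,0,0,0,0,0,0]}}

```text
time: 8.75
tool_pos: [0.6082, -0.2685, 0.1736]
tcp_rot: [-0.045, 3.139, -0.002]
wrist_force: [-0.2, -0.9, -1.3]
width: 0.575
grip_force: 41.9
```

Request:
{"op": "move_arm", "data": {"series": [4.4,4.4,0,0,0,0,0,4.4,4.4,0,0,0,0,0,4.4,4.4,0,0,0,0,0,4.4,0,0,0,0,0,0]}}

```text
time: 9.25
tool_pos: [0.472, -0.2712, 0.1708]
tcp_rot: [0.042, -3.139, -0.002]
wrist_force: [0.9, -0.3, -1.8]
width: 0.575
grip_force: 41.9
```

Request:
{"op": "move_arm", "data": {"series": [4.4,3.1,5.3,0,0,0,0,4.4,0,0,0,0,0,0,4.4,0,0,5.0,0,0,0,4.4,0,0,5.0,0,0,0,4.4,0,0,0,0,0,0]}}

```text
time: 9.88
tool_pos: [0.4401, -0.2179, 0.068]
tcp_rot: [0.045, -3.134, -0.007]
wrist_force: [-0.1, 0.3, -1.1]
width: 0.579
grip_force: 42.7
```

Request:
{"op": "move_arm", "data": {"series": [4.4,0,0,0.5,0,0,0,4.4,0,0,0.2,0,0,0,4.4,0,0,0,0,0,0]}}

```text
time: 10.25
tool_pos: [0.4441, -0.2204, 0.0664]
tcp_rot: [-0.045, 3.139, -0.002]
wrist_force: [-0.3, 0.6, -2.0]
width: 0.577
grip_force: 42.7
```

Request:
{"op": "move_arm", "data": {"series": [4.4,0,0.3,0.3,0,0,0,4.4,0,0,0.3,0,0,0,4.4,0,0,0,0,0,0]}}

```text
time: 10.62
tool_pos: [0.4432, -0.2168, 0.0609]
tcp_rot: [-0.045, 3.141, -0.0]
wrist_force: [-5.3, 2.2, 13.0]
width: 0.575
grip_force: 43.9
```

Request:
{"op": "move_arm", "data": {"series": [6.6,0,0,-0.1,0,0,0,6.6,0,0,0,0,0,0,6.6,0,0,-3,0,0,0,6.6,0,0,-6,0,0,0,6.6,0,0,-6,0,0,0]}}

```text
time: 11.25
tool_pos: [0.4421, -0.2163, 0.2105]
tcp_rot: [0.045, -3.14, -0.001]
wrist_force: [0.1, 0.2, -0.2]
width: 0.774
grip_force: 0.0
```

Request:
{"op": "move_arm", "data": {"series": [7.2,0,0,-2.7,0,0,0,7.2,-4.15,-3.85,0,0,0,0,7.2,-4.15,-3.85,0,0,0,0,7.2,-4.15,-3.85,0,0,0,0,7.2,-4.15,-3.85,0,0,0,0]}}

```text
time: 11.88
tool_pos: [0.6143, -0.367, 0.2362]
tcp_rot: [0.045, -3.141, -0.0]
wrist_force: [1.0, -0.4, -0.4]
width: 0.845
grip_force: 0.0
```

Request:
{"op": "move_arm", "data": {"series": [7.2,0,0,0,0,0,0,7.2,0,0,0,0,0,0]}}

```text
time: 12.12
tool_pos: [0.6125, -0.3655, 0.2355]
tcp_rot: [0.045, -3.139, -0.002]
wrist_force: [-0.1, -0.8, -0.0]
width: 0.841
grip_force: 0.0
```

```bash
python3 - <<'E'
from h import *
im=read_camera("wrist"); cv2.imwrite("pics/w3.png",im[:,:,::-1])
s=read_state();print(s["tool_pos"],s["wrist_force"],s["tcp_rot"])
E
```

```text
[ 0.6122935  -0.36516829  0.23627089] [-0.16617469 -0.55883986 -0.80367847] [ 4.49756335e-02 -3.14007887e+00 -1.41193588e-03]
```

View pics/w3.png

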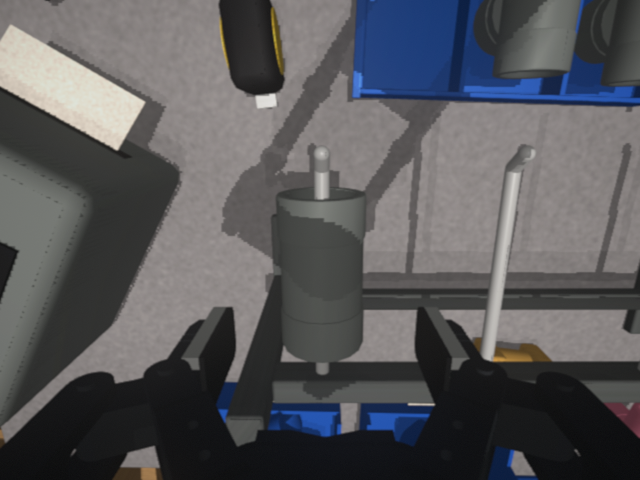

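Tee B stands at (535,40) in the middle compartment. Tee C is at (321,275), about 3 mm left of and 5 mm beyond the grip centre.

Request:
{"op": "move_arm", "data": {"series": [7.2,-0.4,-0.3,4.4,0,0,0,7.2,0,0,4.2,0,0,0,7.2,0,0,0,0,0,0,4.4,0,0,0,0,0,0,4.4,0,0,0,0,0,0]}}

```text
time: 12.8
tool_pos: [0.6185, -0.3694, 0.1544]
tcp_rot: [-0.045, 3.137, -0.004]
wrist_force: [-0.6, 0.2, -1.5]
width: 0.58
grip_force: 41.5
```

Request:
{"op": "move_arm", "data": {"series": [4.4,0,0,0,0,0,0,4.4,0,0,0,0,0,0,4.4,0,0,0,0,0,0]}}

```text
time: 13.18
tool_pos: [0.6185, -0.3695, 0.1542]
tcp_rot: [-0.045, 3.138, -0.003]
wrist_force: [-1.3, 1.3, 6.7]
width: 0.574
grip_force: 42.2
```

Request:
{"op": "move_arm", "data": {"series": [4.4,0,0,-1.0,0,0,0,4.4,0,0,-1.2,0,0,0,4.4,0,0,0,0,0,0]}}

```text
time: 13.55
tool_pos: [0.6181, -0.3694, 0.1747]
tcp_rot: [-0.045, 3.139, -0.003]
wrist_force: [1.2, -0.6, -1.7]
width: 0.578
grip_force: 41.9
```

Request:
{"op": "move_arm", "data": {"series": [4.4,4.5,0,0,0,0,0,4.4,4.5,0,0,0,0,0,4.4,4.5,0,0,0,0,0,4.4,0,0,0,0,0,0]}}

```text
time: 14.05
tool_pos: [0.4788, -0.3721, 0.1719]
tcp_rot: [0.041, -3.139, -0.002]
wrist_force: [0.9, -0.1, -2.2]
width: 0.575
grip_force: 41.9
```

Request:
{"op": "move_arm", "data": {"series": [4.4,1.9,3.5,0,0,0,0,4.4,1.9,3.5,0,0,0,0,4.4,0,0,0,0,0,0,4.4,0,0,5.0,0,0,0,4.4,0,0,5.0,0,0,0]}}

```text
time: 14.68
tool_pos: [0.4448, -0.3054, 0.0733]
tcp_rot: [-0.045, 3.137, -0.006]
wrist_force: [0.2, 0.0, -2.9]
width: 0.571
grip_force: 42.1
```

Request:
{"op": "move_arm", "data": {"series": [4.4,0,0,0.2,0,0,0,4.4,0,0,0.2,0,0,0,4.4,0,0,0,0,0,0]}}

```text
time: 15.05
tool_pos: [0.4442, -0.3053, 0.0712]
tcp_rot: [-0.045, 3.138, -0.004]
wrist_force: [-0.1, 0.4, -1.9]
width: 0.573
grip_force: 42.7
```

Request:
{"op": "move_arm", "data": {"series": [4.4,0,0.4,0.4,0,0,0,4.4,0,0,0.3,0,0,0,4.4,0,0,0.2,0,0,0,4.4,0,0,0,0,0,0]}}

```text
time: 15.55
tool_pos: [0.4428, -0.3, 0.0624]
tcp_rot: [-0.045, 3.14, -0.001]
wrist_force: [-3.4, 3.0, 13.7]
width: 0.579
grip_force: 44.0
```

Request:
{"op": "move_arm", "data": {"series": [6.6,0,0,-0.1,0,0,0,6.6,0,0,0,0,0,0,6.6,0,0,-3,0,0,0,6.6,0,0,-6,0,0,0,6.6,0,0,-6,0,0,0]}}

```text
time: 16.18
tool_pos: [0.4415, -0.2993, 0.2114]
tcp_rot: [0.045, -3.14, -0.002]
wrist_force: [0.9, -0.8, -0.1]
width: 0.772
grip_force: 0.0
```

```bash
python3 - <<'E'
from h import *
s=read_state();print(s["q"],s["tool_pos"],s["tcp_rot"])
im=read_camera("top"); a=im[180:360,190:360]; b=im[260:355,355:495]
A=cv2.resize(a,None,fx=3.3333,fy=3.3333,interpolation=cv2.INTER_CUBIC)[:600]; B=cv2.resize(b,(230,156))
o=np.zeros((600,800,3),np.uint8); o[:A.shape[0],:A.shape[1]]=A; o[:156,568:798]=B
cv2.imwrite("pics/t3.png",o[:,:,::-1])
E
```

```text
[-6.42445657e-01  1.69236449e-02  1.93630080e+00 -5.00740599e-05
  1.19013061e+00 -2.24171249e+00] [ 0.44152013 -0.29933187  0.21143707] [ 4.47288538e-02 -3.13984942e+00 -1.63151153e-03]
```

View pics/t3.png

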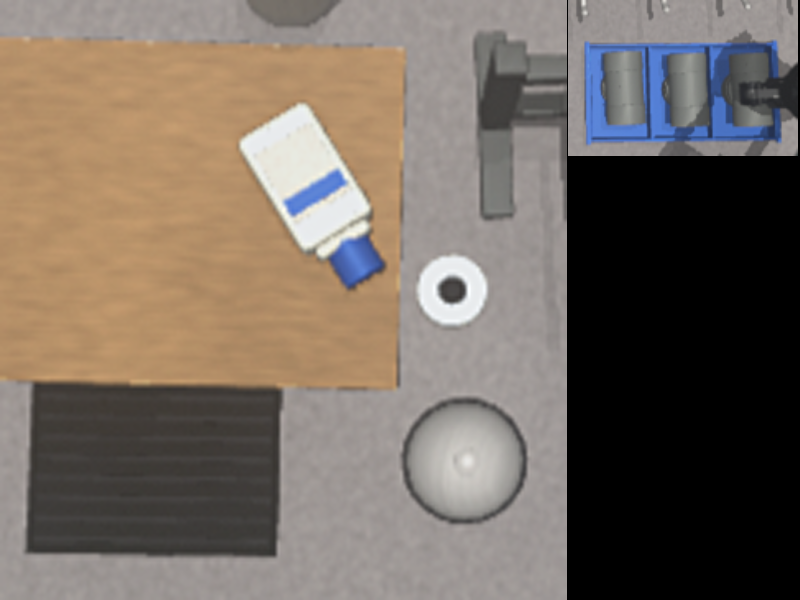

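All three tees stand in the tray (inset). The bottle lies as before, cap at (358,262), body centre about (305,177). Its cap points at the robot, so I'll grip it with the tool tilted 30° forward, then rotate 90° about tool y. First I yaw and travel over to it.

Request:
{"op": "move_arm", "data": {"series": [8,0,0,-0.5,0,0,-10.1,8,0,0,-0.5,0,0,-10.1,8,0,0,0,0,0,-10.1,8,-4.4,3.4,0,0,0,0,8,-4.4,3.4,0,0,0,0]}}

```text
time: 16.85
tool_pos: [0.5107, -0.1591, 0.2099]
tcp_rot: [0.75, -3.003, 0.077]
wrist_force: [0.1, -0.6, 0.6]
width: 0.94
grip_force: 0.0
```

Request:
{"op": "move_arm", "data": {"series": [8,-4.4,3.4,0,0,0,0,8,-4.4,3.4,0,0,0,0,8,-4.4,3.4,0,0,0,0,8,-4.4,3.4,0,0,0,0,8,-4.2,3.6,0,0,0,0]}}

```text
time: 17.48
tool_pos: [0.6219, 0.0952, 0.1911]
tcp_rot: [0.751, -3.002, 0.077]
wrist_force: [1.7, 0.1, -0.6]
width: 0.938
grip_force: 0.0
```

Request:
{"op": "move_arm", "data": {"series": [8,0,0,0,0,-10,0,8,0,0,0,0,-10,0,8,0,0,0,0,-10,0,8,0,0,0,0,0,0,8,0,0,0,0,0,0]}}

```text
time: 18.1
tool_pos: [0.6225, 0.0934, 0.193]
tcp_rot: [-0.662, 2.595, 0.106]
wrist_force: [0.2, 0.8, 0.1]
width: 0.937
grip_force: 0.0
```

```bash
python3 - <<'E'
from h import *
np.set_printoptions(precision=4,suppress=True)
from scipy.optimize import least_squares
s=read_state();M=R.from_rotvec(s["tcp_rot"]).as_matrix();print(s["q"],s["tool_pos"]);print(M)
D=[([1.311,.2647,1.6053,0,1.2737],[.14897,.65769,.23809]),([-.6424,.0169,1.9363,0,1.1901],[.44152,-.29933,.21144])]
def rz(L,q):
    a,b=q[1],q[1]+q[2];f=b+q[4];return np.array([L[0]*np.sin(a)+L[1]*np.sin(b)+L[2]*np.sin(f),L[3]+L[0]*np.cos(a)+L[1]*np.cos(b)+L[2]*np.cos(f)])
D.append((s["q"],s["tool_pos"]))
r=least_squares(lambda L:np.concatenate([rz(L,q)-[np.hypot(*p[:2]),p[2]] for q,p in D]),[.43,.4,.25,.3]);print(r.x,r.fun)
c=calibration("wrist")
im=read_camera("wrist"); cv2.imwrite("pics/w4.png",im[:,:,::-1])
E
```

```text
[ 0.0132 -0.0321  2.0922  0.2907  0.6668 -2.2488] [0.6225 0.0934 0.193 ]
[[-0.7796 -0.4712  0.4127]
 [-0.4359  0.8813  0.1828]
 [-0.4498 -0.0374 -0.8924]]
[0.5201 0.5645 0.3688 0.2727] [ 0.0004  0.0015 -0.0015  0.0019  0.0007 -0.0033]
```

View pics/w4.png

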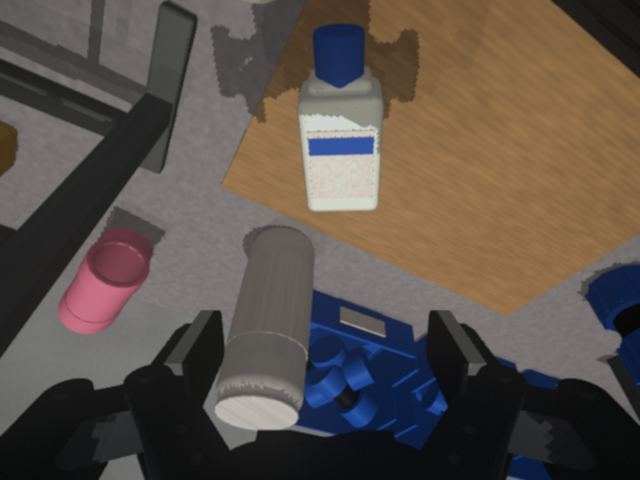

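The wrist view shows the white bottle aligned with the tool (cap (339,52), base edge (343,208)), the aerosol at (265,330) and the pink tee at (105,280). I'm measuring the bottle's pose from it.

```bash
python3 - <<'E'
from h import *
np.set_printoptions(precision=4,suppress=True)
s=read_state();M=R.from_rotvec(s["tcp_rot"]).as_matrix();p=np.array(s["tool_pos"])
W=px2w("wrist",[(310,209),(377,208),(299,105),(383,102),(314,35),(364,35)],.03);print(W[:,:2])
base=W[:2].mean(0);sh=W[2:4].mean(0);cap=W[4:].mean(0);print(base,sh,cap,[np.degrees(np.arctan2(*(base-x)[1::-1])) for x in (sh,cap)])
# refine tool: yaw a, tilt 28 fwd, gripping point bottle z=58
for deg in (30,32):
  a=np.radians(deg);t=np.radians(28);d=np.array([np.cos(a),np.sin(a),0])
  zt=np.sin(t)*d+np.cos(t)*np.array([0,0,-1]);yt=np.array([-np.sin(a),np.cos(a),0]);Rt=np.c_[np.cross(yt,zt),yt,zt]
  print(deg,"turn tool deg",np.degrees(R.from_matrix(M.T@Rt).as_rotvec()))
  G=np.r_[(base-.058*d)[:2],.034]; T=G+.011*zt
  print("TCP",T,"shift in new tool axes cm",100*Rt.T@(T-p))
E
```

```text
[[0.6961 0.1106]
 [0.6671 0.1589]
 [0.6191 0.0638]
 [0.5898 0.1123]
 [0.5759 0.0532]
 [0.5615 0.0794]]
[0.6816 0.1347 0.03  ] [0.6045 0.088  0.03  ] [0.5687 0.0663 0.03  ] [np.float64(31.205304679754843), np.float64(31.217878275201855)]
30 turn tool deg [-2.788  -1.1917 -0.6255]
TCP [0.6358 0.1083 0.0243] shift in new tool axes cm [ 6.3796  0.6564 15.8242]
32 turn tool deg [-3.7084 -1.2295 -2.4009]
TCP [0.6368 0.1067 0.0243] shift in new tool axes cm [ 6.3631  0.409  15.8329]
```

Request:
{"op": "move_arm", "data": {"series": [8,0,0,0,-3.2,-1.2,-1.5,8,3.7,0.3,0,0,0,0,8,3.7,0.2,0,0,0,0,8,0,0,5,0,0,0,8,0,0,0,0,0,0]}}

```text
time: 18.77
tool_pos: [0.5831, 0.0798, 0.1127]
tcp_rot: [-0.711, 2.58, 0.175]
wrist_force: [0.1, -0.0, 0.0]
width: 0.938
grip_force: 0.0
```

```bash
cat > g.py <<'E'
from h import *
np.set_printoptions(precision=4,suppress=True)
s=read_state();M=R.from_rotvec(s["tcp_rot"]).as_matrix();p=np.array(s["tool_pos"])
print(p,s["q"],s["wrist_force"]);print(M)
def to(T): print("shift cm",100*M.T@(np.array(T)-p))
E
python3 -c "
from g import *
to((.627,.100,.0243))"
```

```text
[0.5831 0.0798 0.1127] [-0.0567  0.0057  2.2277  0.5061  0.5621 -2.55  ] [ 0.0535 -0.0437  0.0415]
[[-0.7628 -0.5126  0.3943]
 [-0.4548  0.8587  0.2364]
 [-0.4598  0.001  -0.888 ]]
shift cm [-0.2028 -0.5228 10.0599]
```

Joint 6 is at its limit with this much forward tilt, so I'm easing the tilt by 12°.

Request:
{"op": "move_arm", "data": {"series": [8,0,0,0,0,6,0,8,0,0,0,0,6,0,8,0,0,0,0,0,0]}}

```text
time: 19.15
tool_pos: [0.5875, 0.0798, 0.1187]
tcp_rot: [-0.765, 2.767, 0.1]
wrist_force: [0.2, 0.4, 0.1]
width: 0.937
grip_force: 0.0
```

```bash
python3 -c "
from g import *
a=np.radians(31.5);th=np.radians(15.5);d=np.array([np.cos(a),np.sin(a),0]);zt=np.sin(th)*d+np.cos(th)*np.array([0,0,-1.])
to(np.array([.6225,.098,.036])+.011*zt)
yt=np.array([-np.sin(a),np.cos(a),0]);Rt=np.c_[np.cross(yt,zt),yt,zt];print('turn',np.degrees(R.from_matrix(M.T@Rt).as_rotvec()))"
```

```text
[0.5875 0.0798 0.1187] [ 0.0169  0.0741  2.0886  0.197   0.7435 -2.2228] [0.2278 0.3611 0.0965]
[[-0.8247 -0.513   0.2382]
 [-0.4945  0.8584  0.1365]
 [-0.2745 -0.0052 -0.9616]]
shift cm [-1.5097 -0.1865 10.1334]
turn [-0.4606  0.4334 -0.5303]
```

Request:
{"op": "move_arm", "data": {"series": [8,-1.5,-0.2,2.5,0,0,0,8,0,0,4,0,0,0,8,0,0,3.3,0,0,0,8,0,0,0,0,0,0]}}

```text
time: 19.65
tool_pos: [0.6168, 0.0978, 0.022]
tcp_rot: [-0.764, 2.778, 0.105]
wrist_force: [-0.2, -1.0, -0.6]
width: 0.939
grip_force: 0.0
```

Request:
{"op": "move_arm", "data": {"series": [5,0,0,0,0,0,0,5,0,0,0,0,0,0,5,0,0,0,0,0,0,5,0,0,0,0,0,0], "grip_force": 60}}

```text
time: 20.15
tool_pos: [0.6203, 0.0977, 0.0268]
tcp_rot: [-0.762, 2.771, 0.101]
wrist_force: [-3.4, -1.1, 6.8]
width: 0.643
grip_force: 66.4
```

```bash
python3 -c "
from g import *
print(s['width'],s['grip_force'])
im=read_camera('scene');crop(im,230,120,200,150,4,'pics/s5.png')"
```

```text
[0.6203 0.0977 0.0268] [ 0.0489  0.2645  2.0691  0.2317  0.5741 -2.2386] [-3.423  -1.0871  6.8326]
[[-0.8268 -0.5108  0.2354]
 [-0.4923  0.8597  0.1363]
 [-0.272  -0.0031 -0.9623]]
0.6427004535706532 66.40954256057739
```

View pics/s5.png

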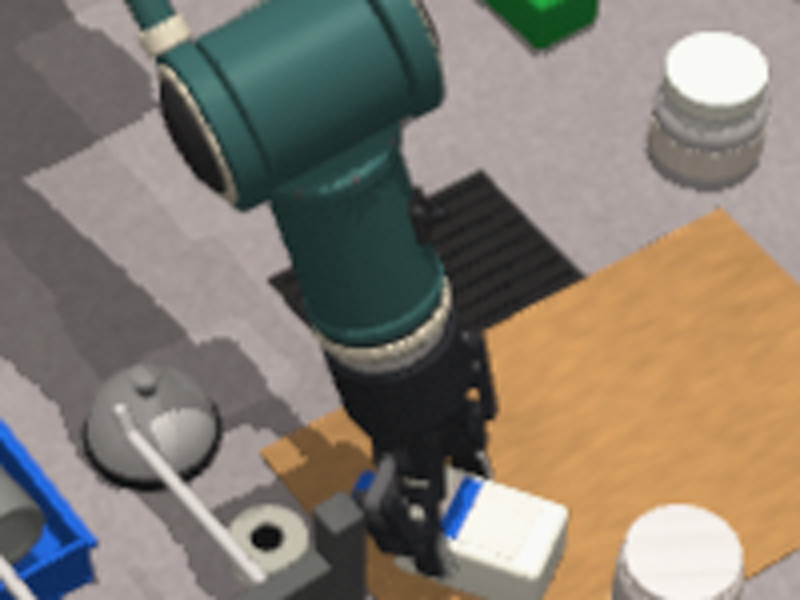

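The bottle is gripped across its width just behind the shoulder (425,520), opening about 55 mm. I'm lifting it and carrying it over the mat before rotating.

Request:
{"op": "move_arm", "data": {"series": [5,-0.8,0,-2.9,0,0,0,5,-1.1,0,-3.8,0,0,0,5,-1.1,0,-3.8,0,0,0,5,-0.8,0,-2.9,0,0,0,5,0,0,0,0,0,0]}}

```text
time: 20.82
tool_pos: [0.6215, 0.0983, 0.1676]
tcp_rot: [-0.761, 2.767, 0.1]
wrist_force: [1.2, 0.9, -2.3]
width: 0.643
grip_force: 65.5
```

Request:
{"op": "move_arm", "data": {"series": [5,2.6,4.5,-0.75,0,0,0,5,2.6,4.5,-0.75,0,0,0,5,2.6,4.5,-0.75,0,0,0,5,2.6,4.5,-0.75,0,0,0,5,0,0,0,0,0,0]}}

```text
time: 21.45
tool_pos: [0.429, 0.1982, 0.1608]
tcp_rot: [-0.769, 2.779, 0.103]
wrist_force: [0.9, -0.4, -2.3]
width: 0.647
grip_force: 65.6
```

```bash
python3 -c "
from g import *
print(s['width'])"
```

```text
[0.429  0.1982 0.1608] [ 0.3427 -0.2355  2.2833  0.07    0.8335 -1.8084] [ 0.8838 -0.3502 -2.2747]
[[-0.8274 -0.5142  0.2258]
 [-0.496   0.8577  0.1355]
 [-0.2633  0.0001 -0.9647]]
0.6471771041420464
```

Request:
{"op": "move_arm", "data": {"series": [5,0,0,0,0,10,0,5,0,0,0,0,10,0,5,0,0,0,0,10,0,5,0,0,0,0,10,0,5,0,0,0,0,10,0]}}

```text
time: 22.08
tool_pos: [0.4357, 0.1979, 0.1631]
tcp_rot: [0.675, -2.461, 0.212]
wrist_force: [-0.0, 0.4, -2.4]
width: 0.644
grip_force: 65.7
```

Request:
{"op": "move_arm", "data": {"series": [5,0,0,0,0,10,0,5,0,0,0,0,10,0,5,0,0,0,0,10,0,5,0,0,0,0,9,0,5,0,0,0,0,0,0]}}

```text
time: 22.7
tool_pos: [0.4335, 0.1969, 0.1579]
tcp_rot: [0.495, -1.804, 0.371]
wrist_force: [-0.3, -0.6, -3.5]
width: 0.646
grip_force: 65.9
```

```bash
python3 -c "
from g import *
print(s['width'],np.degrees(R.from_rotvec([-.761,2.767,.1]).inv()*R.from_matrix(M)).as_rotvec() if 0 else np.degrees((R.from_rotvec([-.762,2.771,.101]).inv()*R.from_matrix(M)).as_rotvec()))
im=read_camera('scene');crop(im,240,60,240,180,3.3333,'pics/s6.png')"
```

```text
[0.4335 0.1969 0.1579] [ 0.4396  0.7892  1.4674 -0.1114  2.1684 -1.6608] [-0.3031 -0.6026 -3.5452]
[[-0.2402 -0.5103 -0.8258]
 [-0.1429  0.86   -0.4899]
 [ 0.9601  0.0003 -0.2795]]
0.6457764581148854 [-0.2166 89.527  -0.0636]
```

View pics/s6.png

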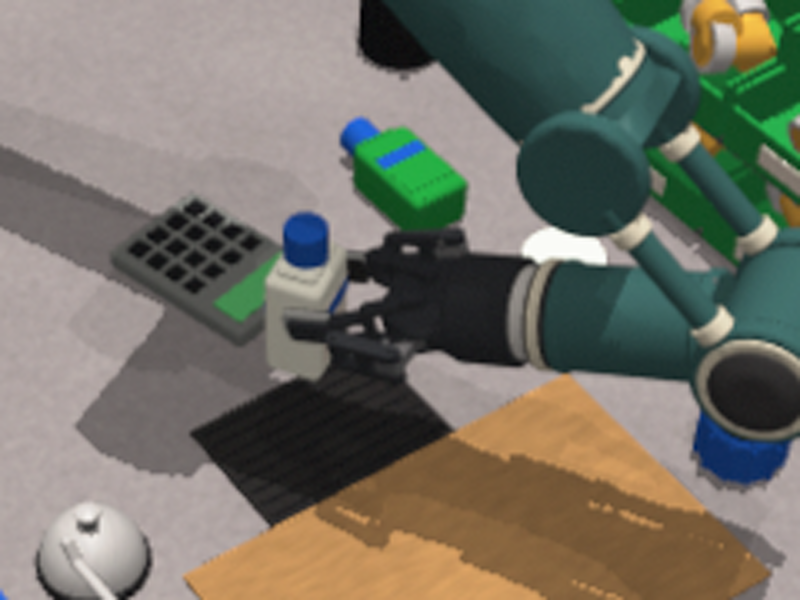

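The bottle is upright in the gripper, with its cap at (305,238) and base about (295,370), above the mat. The wrist is near the coupling (740,450), so I'm checking that clearance before lowering.

```bash
python3 -c "
from g import *
print('coupling top',px2w('top',[(121,229)],.11),'base',px2w('top',[(118,226)],.05))
# scene: coupling visible originally at (467,165) top, (463,200) bottom
print('scene',px2w('scene',[(468,163)],.11),px2w('scene',[(463,193)],.02))
c=calibration('wrist');Rm=cv2.Rodrigues(np.array(c['rvec']))[0];print('cam',-Rm.T@c['tvec'])
print('wrist est',p-.3*M[:,2],p-.37*M[:,2])
print('tool for down 9.5cm:',M.T@[0,0,-9.5])"
```

```text
[0.434  0.1972 0.1604] [ 0.4397  0.7845  1.4669 -0.1115  2.1691 -1.6607] [-0.5514 -0.469  -2.6885]
[[-0.2442 -0.5103 -0.8246]
 [-0.1445  0.86   -0.4894]
 [ 0.9589 -0.0004 -0.2838]]
coupling top [[0.6302 0.4385 0.11  ]] base [[0.6462 0.465  0.05  ]]
scene [[0.6302 0.4625 0.11  ]] [[0.6464 0.4535 0.02  ]]
cam [0.5269 0.252  0.2715]
wrist est [0.6814 0.344  0.2455] [0.7391 0.3783 0.2654]
tool for down 9.5cm: [-9.1095  0.0037  2.6958]
```

Request:
{"op": "move_arm", "data": {"series": [5,0.4,-2.1,1.2,0,0,0,5,-2.4,0,0.7,0,0,0,5,-2.4,0,0.7,0,0,0,5,-2.2,0,0.65,0,0,0,5,0,0,0,0,0,0]}}

```text
time: 23.38
tool_pos: [0.4331, 0.1729, 0.0896]
tcp_rot: [0.496, -1.806, 0.372]
wrist_force: [-0.2, 0.4, -2.5]
width: 0.647
grip_force: 65.9
```

```bash
python3 -c "
from g import *
im=read_camera('scene');crop(im,240,60,240,180,3.3333,'pics/s7.png')"
```

```text
[0.4331 0.1729 0.0896] [ 0.4128  0.862   1.4904 -0.1353  2.0685 -1.67  ] [-0.2316  0.4314 -2.5213]
[[-0.2425 -0.5111 -0.8246]
 [-0.1433  0.8595 -0.4906]
 [ 0.9595 -0.0008 -0.2817]]
```

View pics/s7.png

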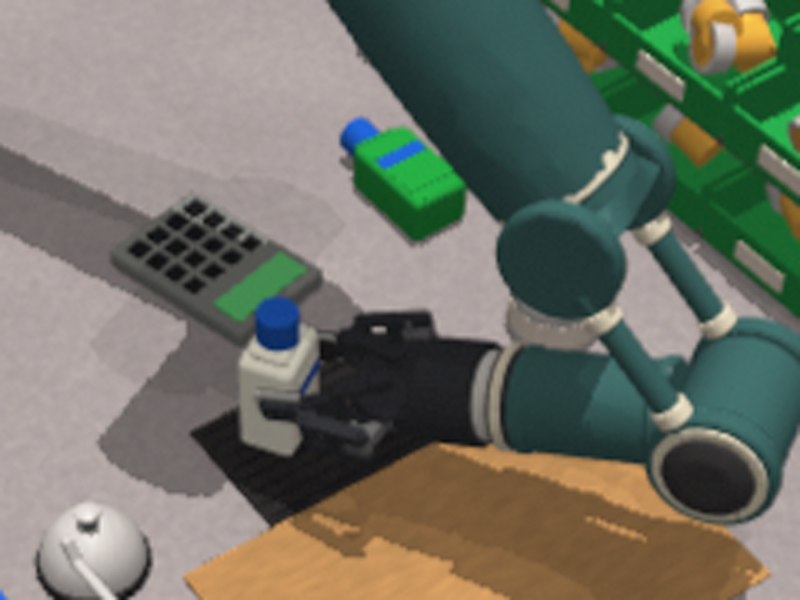

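```bash
python3 -c "
from g import *
for z in (.18,.2): print(px2w('scene',[(451.5,204),(477,163.5)],z))
for L in (.3,.37):
  w=p-L*M[:,2]; print(w,[w2px('scene',[w])])
"
```

```text
[0.4338 0.1732 0.0908] [ 0.4129  0.8605  1.4892 -0.1355  2.07   -1.67  ] [ 0.3508  0.1468 -2.7575]
[[-0.2436 -0.5112 -0.8242]
 [-0.1435  0.8595 -0.4906]
 [ 0.9592 -0.0012 -0.2827]]
[[0.7375 0.293  0.18  ]
 [0.6835 0.421  0.18  ]]
[[0.7477 0.2789 0.2   ]
 [0.6948 0.4044 0.2   ]]
[0.681  0.3204 0.1756] [array([[442.83  , 183.6636]])]
[0.7387 0.3547 0.1954] [array([[474.2393, 186.8971]])]
```

Geometry shows the wrist clears the coupling in both height and plan. I'm continuing down.

Request:
{"op": "move_arm", "data": {"series": [5,-1.0,0,0.3,0,0,0,5,-0.5,0,0.15,0,0,0,5,0,0,0,0,0,0]}}

```text
time: 23.8
tool_pos: [0.4344, 0.1733, 0.0759]
tcp_rot: [0.496, -1.81, 0.372]
wrist_force: [-0.4, -0.5, -3.1]
width: 0.642
grip_force: 65.9
```

Request:
{"op": "move_arm", "data": {"series": [5,-0.4,0,0.12,0,0,0,5,-0.3,0,0.09,0,0,0,5,0,0,0,0,0,0]}}

```text
time: 24.18
tool_pos: [0.4344, 0.1732, 0.0687]
tcp_rot: [0.496, -1.81, 0.372]
wrist_force: [1.4, -0.4, -2.8]
width: 0.643
grip_force: 65.9
```

Request:
{"op": "move_arm", "data": {"series": [5,-0.3,0,0.09,0,0,0,5,0,0,0,0,0,0]}}

```text
time: 24.42
tool_pos: [0.4344, 0.1732, 0.0655]
tcp_rot: [0.496, -1.81, 0.372]
wrist_force: [0.9, -0.3, -2.4]
width: 0.645
grip_force: 65.9
```

Request:
{"op": "move_arm", "data": {"series": [5,-0.3,0,0.09,0,0,0,5,0,0,0,0,0,0]}}

```text
time: 24.68
tool_pos: [0.4346, 0.1733, 0.0629]
tcp_rot: [0.496, -1.81, 0.372]
wrist_force: [-0.6, -0.3, -0.1]
width: 0.641
grip_force: 66.0
```

Request:
{"op": "move_arm", "data": {"series": [5,-0.2,0,0.06,0,0,0,5,0,0,0,0,0,0]}}

```text
time: 24.92
tool_pos: [0.4347, 0.1735, 0.0627]
tcp_rot: [0.495, -1.808, 0.373]
wrist_force: [1.5, 1.7, 6.5]
width: 0.644
grip_force: 66.6
```

Request:
{"op": "move_arm", "data": {"series": [6.2,0.1,0,0,0,0,0,7,0,0,0,0,0,0,7.8,0,0,0,0,0,0,7.8,0,0,0,0,0,0]}}

```text
time: 25.42
tool_pos: [0.4342, 0.173, 0.0614]
tcp_rot: [0.496, -1.81, 0.372]
wrist_force: [-0.1, -1.2, -0.0]
width: 0.916
grip_force: 0.0
```

Request:
{"op": "move_arm", "data": {"series": [7.8,0,0,-1.5,0,0,0,7.8,0,0,-3,0,0,0,7.8,0,0,-4,0,0,0,7.8,0,0,-4,0,0,0,7.8,0,0,0,0,0,0]}}

```text
time: 26.05
tool_pos: [0.5391, 0.2355, 0.0977]
tcp_rot: [0.497, -1.815, 0.372]
wrist_force: [-1.1, -0.4, 0.2]
width: 0.915
grip_force: 0.0
```

```bash
python3 -c "
from g import *
im=read_camera('scene');crop(im,80,60,400,300,2,'pics/s8.png')"
```

```text
[0.5391 0.2355 0.0977] [ 0.4291  1.0387  1.1205 -0.1334  2.2531 -1.6844] [-1.1359 -0.3983  0.1791]
[[-0.2502 -0.5111 -0.8223]
 [-0.1464  0.8595 -0.4897]
 [ 0.9571 -0.0021 -0.2899]]
```

View pics/s8.png

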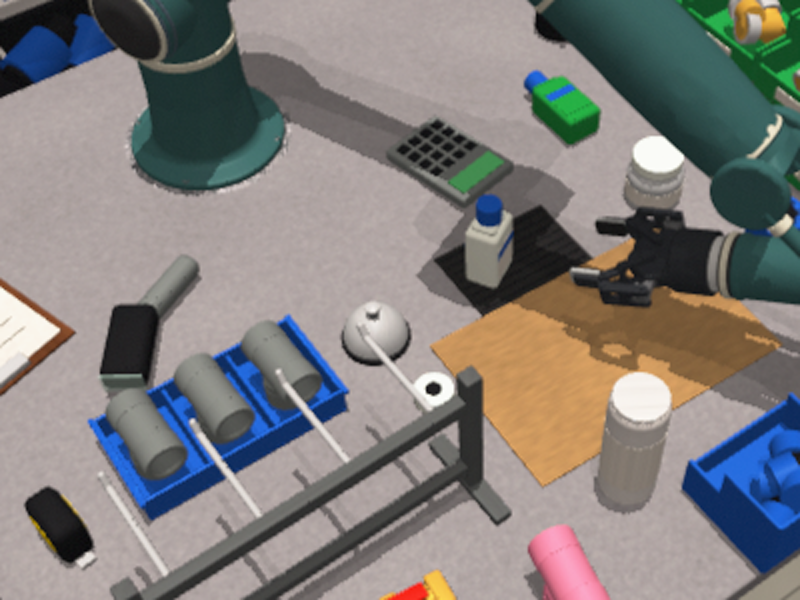

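The bottle stands on the mat at (490,250), the tees are in the three compartments, and the bystanders are in place. That was one picture over the 14-view allowance, so I'll check by numbers from here. Next I raise and straighten the tool for the bell.

Request:
{"op": "move_arm", "data": {"series": [7.8,4.8,0,-1.45,0,0,0,7.8,4.8,0,-1.45,0,0,0,7.8,4.8,0,-1.45,0,0,0,4,0,0,0,0,-10.5,0,0,0,0,0,0,-10.5,0]}}

```text
time: 26.72
tool_pos: [0.537, 0.2345, 0.2468]
tcp_rot: [0.594, -2.168, 0.293]
wrist_force: [-0.9, 0.1, -0.2]
width: 0.5
grip_force: 0.0
```

Request:
{"op": "move_arm", "data": {"series": [0,0,0,0,0,-10.5,0,0,0,0,0,0,-10.5,0,0,0,0,0,0,-10.5,0,0,0,0,0,0,-10.5,0,0,0,0,0,0,-10,0]}}

```text
time: 27.35
tool_pos: [0.5362, 0.2342, 0.2473]
tcp_rot: [0.831, -3.028, 0.003]
wrist_force: [-0.1, -0.6, 0.7]
width: -0.002
grip_force: 0.0
```

```bash
python3 -c "
from g import *
print(s['width']);a=np.radians(31);x=np.array([-np.cos(a),-np.sin(a),0]);Rt=np.c_[x,[-np.sin(a),np.cos(a),0],[0,0,-1]]
print('turn',np.degrees(R.from_matrix(M.T@Rt).as_rotvec()),'shift after turn cm',100*Rt.T@(np.array([.4395,-.002,.12])-p))
im=read_camera('top')
# bell plunger in top & scene by brightness around expected
for n,P in (('top',(.4395,-.002,.064)),('scene',(.4395,-.002,.064))):
  print(n,w2px(n,[P]))
"
```

```text
[0.5362 0.2342 0.2473] [ 0.3703  0.0909  1.791  -0.0021  1.261  -1.7357] [-0.0808 -0.6135  0.6666]
[[-0.8598 -0.5106 -0.0005]
 [-0.5106  0.8598 -0.0023]
 [ 0.0016 -0.0018 -1.    ]]
-0.001955376028885846
turn [-0.1008 -0.0919 -0.2982] shift after turn cm [ 20.4556 -15.2602  12.7336]
top [[328.8431 317.2546]]
scene [[265.385  212.4747]]
```

Request:
{"op": "move_arm", "data": {"series": [0,4.1,-3.05,0,0,0,0,0,4.1,-3.05,0,0,0,0,0,4.1,-3.05,0,0,0,0,0,4.1,-3.05,0,0,0,0,0,4.05,-3.05,0,0,0,0]}}

```text
time: 28.02
tool_pos: [0.4373, -0.0021, 0.248]
tcp_rot: [0.83, -3.02, 0.004]
wrist_force: [0.8, -1.3, 0.4]
width: 0.001
grip_force: 0.0
```

Request:
{"op": "move_arm", "data": {"series": [0,0,0,6,0,0,0,0,0,0,6,0,0,0,0,0,0,2,0,0,0,0,0,0,0,0,0,0]}}

```text
time: 28.52
tool_pos: [0.4354, -0.0014, 0.1063]
tcp_rot: [0.828, -3.016, 0.001]
wrist_force: [-0.4, 0.3, -0.0]
width: 0.002
grip_force: 0.0
```

```bash
python3 -c "
from g import *
to((.4393,-.002,.08))
# recheck bottle not knocked: white/blue pixels in top
c=calibration('top');im=read_camera('top').astype(int)
w=np.argwhere((im.min(2)>150)&(np.indices(im.shape[:2])[0]>285)&(np.indices(im.shape[:2])[0]<360)&(np.indices(im.shape[:2])[1]>195)&(np.indices(im.shape[:2])[1]<290))
b=np.argwhere((im[:,:,2]>im[:,:,0]+60)&(np.indices(im.shape[:2])[0]>285)&(np.indices(im.shape[:2])[0]<360)&(np.indices(im.shape[:2])[1]>195)&(np.indices(im.shape[:2])[1]<290))
print('white',len(w),w.mean(0) if len(w) else 0,'blue',len(b),b.mean(0) if len(b) else 0, b.min(0),b.max(0)); v=b.mean(0)[::-1]; print(px2w('top',[v],.127))"
```

```text
[ 0.4354 -0.0014  0.1063] [-0.0563 -0.0584  2.221  -0.0063  0.9922 -2.1595] [-0.4273  0.3392 -0.0315]
[[-0.8597 -0.5106 -0.0134]
 [-0.5105  0.8598 -0.0045]
 [ 0.0138  0.003  -0.9999]]
shift cm [-0.3418 -0.2611  2.62  ]
white 522 [328.205  249.4828] blue 175 [321.5714 246.1029] [315 239] [328 253]
[[0.4328 0.1709 0.127 ]]
```

Request:
{"op": "move_arm", "data": {"series": [0,-0.35,-0.25,2.4,0,0,0,0,0,0,0,0,0,0]}}

```text
time: 28.82
tool_pos: [0.4428, -0.0018, 0.0854]
tcp_rot: [0.83, -3.022, 0.005]
wrist_force: [-0.4, 0.8, 0.1]
width: -0.002
grip_force: 0.0
```

Request:
{"op": "move_arm", "data": {"series": [0,0,0,0.6,0,0,0,0,0,0,0.5,0,0,0,0,0,0,0,0,0,0]}}

```text
time: 29.2
tool_pos: [0.4429, -0.0019, 0.0743]
tcp_rot: [0.831, -3.023, 0.005]
wrist_force: [-0.3, -0.2, -1.0]
width: -0.002
grip_force: 0.0
```

Request:
{"op": "move_arm", "data": {"series": [0,0.3,0.15,0,0,0,0,0,0,0,0.3,0,0,0,0,0,0,0,0,0,0]}}

```text
time: 29.58
tool_pos: [0.4397, -0.0022, 0.0713]
tcp_rot: [0.831, -3.024, 0.005]
wrist_force: [-0.1, 0.2, 2.0]
width: -0.001
grip_force: 0.9
```

Request:
{"op": "move_arm", "data": {"series": [0,0,0,0.3,0,0,0,0,0,0,0,0,0,0]}}

```text
time: 29.82
tool_pos: [0.4399, -0.0022, 0.0684]
tcp_rot: [0.831, -3.024, 0.005]
wrist_force: [0.2, 0.1, 2.6]
width: -0.002
grip_force: 1.7
```

Contact matches the expected plunger height (spring force 2.6 N). I'm pressing on to the stop.

Request:
{"op": "move_arm", "data": {"series": [0,0,0,0.3,0,0,0,0,0,0,0.15,0,0,0,0,0,0,0,0,0,0,0,0,0,0,0,0,0]}}

```text
time: 30.32
tool_pos: [0.44, -0.0023, 0.0657]
tcp_rot: [0.831, -3.023, 0.005]
wrist_force: [-7.6, 0.4, 20.3]
width: 0.002
grip_force: 10.0
```

Request:
{"op": "move_arm", "data": {"series": [0,0,0,-1,0,0,0,0,0,0,-5,0,0,0,0,0,0,-6,0,0,0,0,0,0,-5,0,0,0,0,0,0,0,0,0,0]}}

```text
time: 30.95
tool_pos: [0.4438, -0.0016, 0.2387]
tcp_rot: [-0.831, 3.026, -0.01]
wrist_force: [0.5, -0.3, 0.1]
width: 0.002
grip_force: 0.0
```

```bash
python3 -c "
from g import *
im=read_camera('top').astype(int);I,J=np.indices(im.shape[:2])
b=np.argwhere((im[:,:,2]>im[:,:,0]+60)&(I>285)&(I<360)&(J>195)&(J<290));print(len(b),b.mean(0))
print(finish_job())"
```

```text
[ 0.4438 -0.0016  0.2387] [-0.0558 -0.19    2.0747 -0.0053  1.2515 -2.1611] [ 0.4637 -0.3232  0.1435]
[[-0.8596 -0.5109  0.0051]
 [-0.5109  0.8596 -0.0054]
 [-0.0016 -0.0072 -1.    ]]
175 [321.5714 246.1029]
the job is handed in; nothing more can be done
None
```

The job is handed in with no verdict returned: three tees stand in the tray, the one bottle stands upright on the mat, and the bell was then pressed to its stop (about 20 N) at 31 s; I viewed 15 pictures, one over the limit of 14.

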